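# Close up the filter cube case

## Robot

A 6-joint arm with a two-finger parallel gripper is mounted at the origin on a cart in front of the work surface, level with it; the furniture and walls round the work are solid. World frame = base frame: x ahead of the robot, y to its left, z up, the work surface at z = 0. Lengths are in m, angles in rad, forces in N, time in s.
With the tool pointing down it reaches from about 0.375 to 0.9 m from the base axis. Payload 3.1 kg.
Tool frame: the origin (TCP) lies midway between the tips of the shut fingers; the grasp point (between the pads) lies 19 mm behind it (arm.grip_point_offset is the distance from the TCP to the grasp point, in m); y points along the fingers, z is the direction in which the jaws open and shut, and the axes are right-handed (so a half turn about y gives the same grasp; the last joint's range is limited). The gripper opens to 87 mm and grips with 3 to 60 N. Pads are 19 mm wide; open, the fingers measure 117 mm over their backs; the gripper's body (75 mm by 190 mm) begins 51 mm behind the grasp point.
Start: joints at [1.073, 0.527, 1.433, -0, 1.181, -0.178], TCP at [0.196, 0.593, 0.223] pointing down, gripper open.
Joint ranges: [-3.08, 3.08], [-0.75, 2.2], [0.22, 2.44], [-1.43, 4.57], [0, 2.65], [-2.85, 2.85]. Speed limits (rad/s): [2.79, 2.79, 3.14, 3.14, 3.14, 3.14].

## Interface

Orientations are given as a unit quaternion [x, y, z, w].
In Python, from station import arm, cams, job gives the robot as it stands.
- The arm moves only by the tool move_arm, never from a script. Its arguments are lists of equal length, an entry for each row: "grip": the opening, from 0 (shut) to 1 (fully open); "translation": the shift along the tool's x, y, z in m, a list of three; "twist": the turn about the tool's y in rad. A call has 1 to 12 rows; each row is the pose to reach, as a shift and turn from the pose measured when the call began, along the tool's axes at that moment; what a row does not reach only later rows make up. A row lasts 1/10 s, in which the tool goes at most 50 mm and 8.59 degrees, less where a joint would pass 70% of its speed; a pose out of reach is approached as far as the arm can. A call with a gripper value outside its range is refused whole. The fingers move at their own pace and stop on an object; "newtons" is the grip in N (left out, the last holds). Time passes only in rows, so rows that repeat a pose let the fingers close. It gives the time, the measured TCP pose, the force and the opening at its end, in the units of the state.
- arm.get_obs(): the state, without advancing time (a new reading comes with each control period).
- cams.capture(name): name is "scene" or "side" or "wrist"; returns the picture (480x640x3 uint8, red, green, blue); there is no depth.
- cams.calibration(name): a dict with "fx", "fy", "cx", "cy" (pixels), "R" (3x3) and "t" (3): a world point X has camera coordinates R X + t; the wrist camera has in their place "hand_eye" (4x4, takes a point from camera to tool coordinates, whose origin is the TCP and whose axes are the tool frame's). Camera axes: x right, y down, z forward; pixel columns grow to the right and rows downward; lengths in m; the calibration is good to about 2 mm. A picture is of the moment at which its call begins: read the wrist's pose just before it. calibration takes no time and is no camera call.
- job.job_done(): hands the job in, once; it reports no verdict.
Trained networks look in the newest picture that a camera, given by its name, has taken for a name from the list of things; names that differ only in an ending like _2 or _b are one class to them, and where a whole thing is asked for, a point or a joint stands for the part that bears it (a point fixed in the world has none). Each returns a list of dicts, best first, with "p" (0 to 1); they miss things now and then, are a little off and sometimes report something else, mostly with a low value. They report only what shows in the picture. A call takes as long as a camera call.
- cams.search_frame(thing, camera): "extent" ([left, top, width, height] in pixels, round what is visible of it).
- cams.regions_of(thing, camera): "region" (480x640 bool, what is visible of it) and "extent" ([left, top, width, height] in pixels, round what is visible of it).
- cams.landmark_of(thing, camera): "position" ([column, row] in pixels: a listed point, or the origin of a listed thing).
The state is a dict: "time": time; "q": joint angles; "qd": joint speeds; "joint_torque": joint torques, N m; "eef_pos": TCP position; "ee_rot": TCP orientation; "wrist_force": force on the tool from outside, world axes, zero at the start; "torque": the same for the moment, N m; "finger_gap": opening from 0.0 (shut) to 1.0 (fully open).
Only numpy, scipy, OpenCV 4.12 (cv2) and the standard library are available. Lean on these libraries where they do the work, as an engineer would, in place of code of your own. Each camera call takes 0.05 s, during which the arm holds its last target.

## Task

Put the filter cubes away: first push the upright orange flap of the blue case down until it lies flat over the cubes, then swing the blue lid shut over it until it is fully closed. Only push, gently and with the fingers: pick nothing up, do not let the lid slam, leave the cubes in their wells and do not disturb the things standing round the case.

Things in the scene. Friction and masses are not known exactly. Their poses are not given: they have to be found in the camera images.
- case: open blue case fixed to the worktop, 100 mm deep (x) x 120 mm wide (y) x 62 mm high to its rim, walls 5 mm; origin at the centre of its underside, z up, its front (two steel catches) faces its own -x, roughly toward the robot; the lid is hinged along the far (+x) rim, the flap inside the right (-y) wall
- lid_hinge (a point): middle of the lid's hinge axis, on the far rim of the case at case (50, 0, 62) mm; the axis runs along the case's y; axes as the case's
- lid (a joint): angle of the blue lid in rad: 0 = shut, 1.57 = upright, up to 2.0 = leaning back away from the front. Stiff hinge that stays where it is left, about 0.13 N m (some 1 to 2 N at the free edge). It starts between 1.65 and 1.95
- lid_push (a point): point on the middle of the lid's outer face (the upper face when shut, the far face when open), 80 mm from the hinge axis toward the free edge. The lid is 8 mm thick and 126 mm wide, its free edge is 106 mm from the axis (a steel lip in the middle, 36 mm wide, reaches 117 mm), and its outer face lies 10 mm outside the axis, so it is 72 mm above the worktop when shut. The lid cannot pass the raised flap
- flap_hinge (a point): middle of the flap's hinge axis, just inside the right wall at case (-12, -51, 55) mm; the axis runs along the case's x; axes as the case's
- flap (a joint): angle of the orange flap in rad: 0 = lying flat over the cubes (its free edge toward the case's +y), 1.57 = upright, up to 1.8 = leaning outward to the case's -y. Stiff hinge that stays where it is left, about 0.045 N m (about 1 N at mid flap). It starts between 1.1 and 1.75
- flap_push (a point): point in the mid-plane of the flap, 60 mm from its hinge axis, on its centre line. The flap is 32 mm wide along the hinge, 4 mm thick, and its free edge is 88 mm from the axis (a tab 18 mm wide reaches 97 mm); flat, its top is 57 mm above the worktop, 5 mm below the rim
- cube_a_mid (a point): centre of the first filter cube, loose, 45 x 34 x 43 mm, black block with blue round windows, standing in the right (-y) well of the case with 3 mm play; only the flap goes over it, it is not handled
- cube_b_mid (a point): centre of the second filter cube, loose, 45 x 34 x 43 mm, black block with magenta round windows, standing in the left (+y) well of the case with 3 mm play; only the flap goes over it, it is not handled
- lens_case: bystander: round screw-lid objective case, black over white, 41 mm across, 58 mm high; origin at the centre of its underside
- oil: bystander: small brown bottle with black cap, 32 mm across, 72 mm high; origin at the centre of its underside
- coverslips: bystander: small pale box of cover glasses, 36 x 36 x 22 mm; origin at the centre of its underside
- cleaner: bystander: light blue bottle with white cap, 42 mm across, 105 mm high; origin at the centre of its underside

How it is judged:
On the way, in this order (a step that is already met when the one before it is completed fails the run):
1. the flap lies flat over the cubes while the lid is still open (value of joint flap below 0.1 rad and value of joint lid above 1.2 rad), for 0.2 s.
2. the lid is shut over the flat flap (value of joint lid below 0.06 rad and value of joint flap below 0.12 rad), for 0.2 s.
At the end, for the whole second after the job is handed in: the flap lies flat (within 0.12 rad) and the lid is shut over it (within 0.06 rad, about 6 mm at its free edge) and at rest; the cubes are in their wells (within 15 mm of where they were), the bystanders within 20 mm of where they were (all of step 2 and velocity of joint lid between -0.05 and 0.05 rad/s and distance of each of cube_a_mid, cube_b_mid from where it was at the start of the episode below 0.015 m and distance of each of lens_case, oil, coverslips, cleaner from where it was at the start of the episode below 0.02 m); the robot touches nothing.
It fails at once if the lid is swung in (below 1.2 rad) while the flap still stands up (above 0.15 rad) (value of joint lid below 1.2 rad and value of joint flap above 0.15 rad).
It fails at once if the lid slams (faster than 4 rad/s) (velocity of joint lid below -4 rad/s).
It fails at once if a filter cube is lifted or shifted out of its well (more than 15 mm) (distance of any of cube_a_mid, cube_b_mid from where it was at the start of the episode above 0.015 m).
It fails at once if a bystander is lifted or pushed more than 20 mm (distance of any of lens_case, oil, coverslips, cleaner from where it was at the start of the episode above 0.02 m).
It also fails if it takes over 42 s, if anything falls off the work surface, if the arm or the gripper's body presses on something with over 40 N, if the wrist force passes 120 N, or if a joint passes its speed limit or range.

## Working session

There is one attempt and no reset: what is moved stays moved. The work goes in short steps, Python scripts to look and compute and a tool call to move; the robot and the scene stay as the last step left them, time stands still between calls to the robot, and variables do not carry over. Pictures are saved under pics/ and viewed, and the job is handed in when it is done.

Besides the shell and the picture viewer there is one more tool, called after "Request:" by a JSON object that holds its "api" and its "payload", one argument or row to a line. move_arm: Moves the arm, as the interface text tells. Its arguments: {"type":"object","properties":{"grip":{"type":"array","items":{"type":"number"}},"translation":{"type":"array","items":{"type":"array","items":{"type":"number"}}},"twist":{"type":"array","items":{"type":"number"}},"newtons":{"type":"number"}},"required":["grip","translation","twist"]}

```bash
mkdir -p pics; ls
python3 - <<'E'
from station import arm,cams,job
import cv2,numpy as np
o=arm.get_obs()
for k,v in o.items(): print(k,np.round(v,4))
for n in ["scene","side"]:
    im=cams.capture(n); cv2.imwrite(f"pics/{n}0.png",im[:,:,::-1])
    c=cams.calibration(n); print(n,{k:np.round(v,4).tolist() for k,v in c.items()})
    for t in ["case","lid_hinge","lid_push","flap_hinge","flap_push","cube_a_mid","lens_case","oil","coverslips","cleaner"]:
        print(t,[(np.round(d["position"],1).tolist(),round(d["p"],2)) for d in cams.landmark_of(t,n)[:2]])
print(arm.get_obs()["time"], cams.calibration("wrist"))
E
```

```text
pics
time 0.0
q [ 1.0735  0.5285  1.4339  0.      1.1814 -0.1785]
qd [ 0.0017 -0.0004 -0.0001  0.      0.0015 -0.0021]
joint_torque [-3.00000e-04 -4.40033e+01 -1.76595e+01  6.31000e-02  5.83000e-02
 -2.00000e-04]
eef_pos [0.1955 0.5929 0.2216]
ee_rot [ 0.6989 -0.1125  0.112  -0.6974]
wrist_force [ 0.2344  0.3398 -0.4339]
torque [-0.0077 -0.0045  0.0124]
finger_gap 0.9968
scene {'fx': 515.7446, 'fy': 515.7446, 'cx': 324.9748, 'cy': 240.3349, 'R': [[0.7708, -0.6368, 0.0195], [-0.2558, -0.3374, -0.9059], [0.5835, 0.6933, -0.423]], 't': [-0.5186, 0.1303, 1.0919]}
case [([335.9, 289.6], 0.91)]
lid_hinge [([357.8, 261.0], 0.96)]
lid_push [([371.7, 232.1], 0.74)]
flap_hinge [([326.9, 279.2], 0.96)]
flap_push [([328.0, 244.7], 0.73), ([425.1, 352.5], 0.25)]
cube_a_mid [([374.6, 233.7], 0.54), ([333.0, 280.6], 0.53)]
lens_case [([223.9, 229.7], 0.84), ([423.3, 351.6], 0.24)]
oil [([451.8, 331.2], 0.88)]
coverslips [([426.3, 348.1], 0.56)]
cleaner [([248.0, 249.5], 0.78)]
side {'fx': 433.1199, 'fy': 433.1199, 'cx': 315.4192, 'cy': 235.5053, 'R': [[-0.9977, -0.0668, 0.0094], [-0.0497, 0.6337, -
[... 235 characters left out ...]
 [([353.3, 196.4], 0.81)]
cube_a_mid [([347.6, 225.4], 0.6), ([330.3, 232.0], 0.53)]
lens_case [([351.8, 410.8], 0.65)]
oil [([325.1, 207.1], 0.67)]
coverslips [([343.9, 227.9], 0.68), ([349.6, 177.7], 0.49)]
cleaner [([358.3, 338.5], 0.75)]
1.1 {'fx': 361.9619858886498, 'fy': 361.9619858886498, 'cx': 317.934414830609, 'cy': 246.77896640614807, 'hand_eye': array([[ 7.19201267e-06,  9.70604180e-01,  2.40681377e-01,
        -6.51049991e-02],
       [-2.32690873e-04, -2.40681368e-01,  9.70604155e-01,
        -1.62104595e-01],
       [ 9.99999973e-01, -6.29849570e-05,  2.24119751e-04,
         1.51526362e-04],
       [ 0.00000000e+00,  0.00000000e+00,  0.00000000e+00,
         1.00000000e+00]])}
```

View pics/scene0.png

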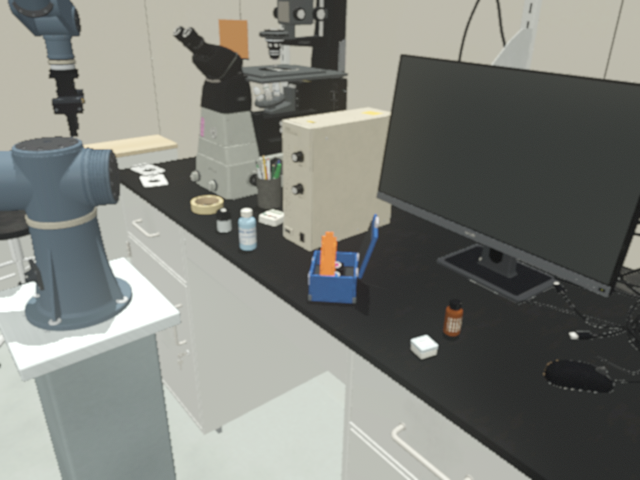

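View pics/side0.png

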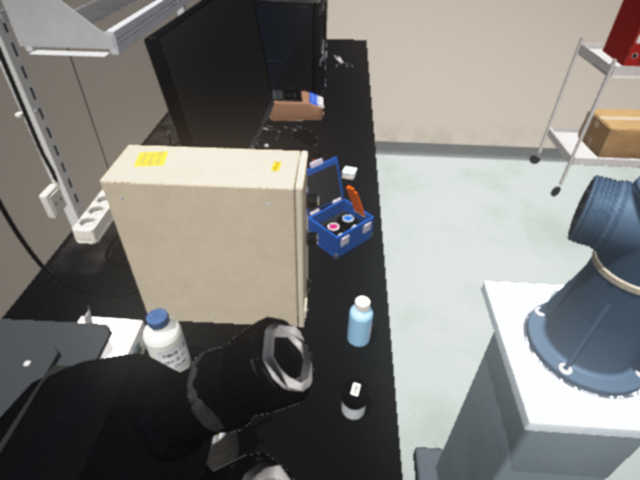

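Both pictures show the case with its lid at scene (370,248) and flap at (328,255). The cleaner and lens case stand to its left, the oil and coverslips to its right, and a beige cabinet close by at +y. Next I'll fit the pose.

```bash
cat > h.py <<'E'
import numpy as np,cv2
from scipy.optimize import least_squares
from station import arm,cams,job
def proj(n,X):
    c=cams.calibration(n);X=np.atleast_2d(X);p=X@np.array(c["R"]).T+np.array(c["t"])
    return np.c_[c["fx"]*p[:,0]/p[:,2]+c["cx"],c["fy"]*p[:,1]/p[:,2]+c["cy"]]
def ray(n,uv,z):
    c=cams.calibration(n);R=np.array(c["R"]);o=-R.T@np.array(c["t"])
    d=R.T@np.array([(uv[0]-c["cx"])/c["fx"],(uv[1]-c["cy"])/c["fy"],1]);return o+d*(z-o[2])/d[2]
def pts(p):
    x,y,yaw,l,f=p
    lp=[.05-.08*np.cos(l)+.01*np.sin(l),0,.062+.08*np.sin(l)+.01*np.cos(l)]
    fp=[-.012,-.051+.06*np.cos(f),.055+.06*np.sin(f)]
    L=dict(case=[0,0,0],lid_hinge=[.05,0,.062],lid_push=lp,flap_hinge=[-.012,-.051,.055],flap_push=fp)
    return {k:toW(p,v) for k,v in L.items()}
def toW(p,v):
    c,s=np.cos(p[2]),np.sin(p[2]);return np.asarray(v)@np.array([[c,s,0],[-s,c,0],[0,0,1]])+[p[0],p[1],0]
E
python3 - <<'E'
from h import *
M={"scene":dict(case=(335.9,289.6),lid_hinge=(357.8,261),lid_push=(371.7,232.1),flap_hinge=(326.9,279.2),flap_push=(328,244.7)),
"side":dict(lid_hinge=(338.7,237.2),case=(340.1,235.5),lid_push=(316.2,174.1),flap_hinge=(357.6,210.8),flap_push=(353.3,196.4))}
def r(p):
    P=pts(p);return np.concatenate([(proj(n,P[k])[0]-M[n][k]) for n in M for k in M[n]])
g=ray("scene",(335.9,289.6),0);print(g)
s=least_squares(r,[g[0],g[1],0,1.8,1.5],loss="soft_l1");print(np.round(s.x,3),np.round(s.fun,1))
for k,v in pts(s.x).items(): print(k,v.round(3))
for n,t,uv,z in [("scene","oil",(451.8,331.2),0),("scene","cov",(426.3,348.1),0),("scene","clean",(248,249.5),0),("scene","lens",(223.9,229.7),0),("side","clean",(358.3,338.5),0),("side","lens",(351.8,410.8),0)]: print(t,ray(n,uv,z).round(3))
for n in M:
    im=cv2.imread(f"pics/{n}0.png")
    x=s.x
    def line(A,col):
        q=proj(n,np.array([toW(x,a) for a in A]));q=(q*1).astype(int)
        cv2.polylines(big,[((q-np.array(o))*4)],False,col,1)
    c=proj(n,toW(x,[0,0,.06]))[0];o=[int(c[0]-90),int(c[1]-75)]
    big=cv2.resize(im[o[1]:o[1]+150,o[0]:o[0]+180],None,fx=4,fy=4,interpolation=cv2.INTER_CUBIC)
    raw=big.copy()
    for z in (0,.062): line([[a,b,z] for a,b in [(-.05,-.06),(.05,-.06),(.05,.06),(-.05,.06),(-.05,-.06)]],(0,255,255))
    l,f=x[3],x[4]
    P=lambda u,v,y:[.05-u*np.cos(l)+v*np.sin(l),y,.062+u*np.sin(l)+v*np.cos(l)]
    line([P(0,.01,-.063),P(.106,.01,-.063),P(.106,.01,.063),P(0,.01,.063)],(0,255,0))
    line([[-.028,-.051,.055],[-.028,-.051+.088*np.cos(f),.055+.088*np.sin(f)],[.004,-.051+.088*np.cos(f),.055+.088*np.sin(f)],[.004,-.051,.055]],(255,0,255))
    cv2.imwrite(f"pics/{n}_fit.png",big)
E
```

```text
[ 0.46285442 -0.292759    0.        ]
[ 0.465 -0.282 -0.697  1.813  1.135] [ -2.3  -2.2  -0.9   2.6   0.2   0.7   1.9  -2.2   1.4   4.1 -13.4 -30.2
  -0.3   0.7   0.7   1.3   1.1   0.3   0.1   0.1]
case [ 0.465 -0.282  0.   ]
lid_hinge [ 0.503 -0.314  0.062]
lid_push [ 0.525 -0.333  0.137]
flap_hinge [ 0.423 -0.314  0.055]
flap_push [ 0.439 -0.294  0.109]
oil [ 0.539 -0.556  0.   ]
cov [ 0.457 -0.561  0.   ]
clean [0.415 0.001 0.   ]
lens [0.429 0.15  0.   ]
clean [0.423 0.018 0.   ]
lens [0.435 0.163 0.   ]
```

View pics/scene_fit.png

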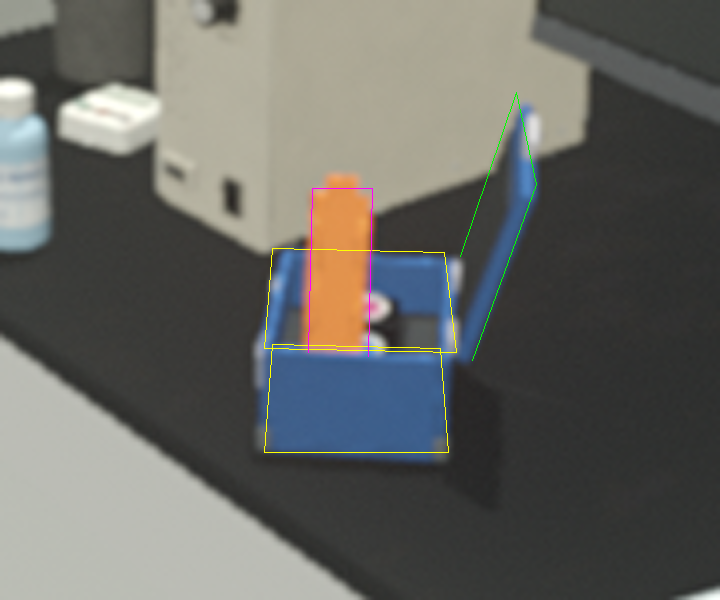

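View pics/side_fit.png

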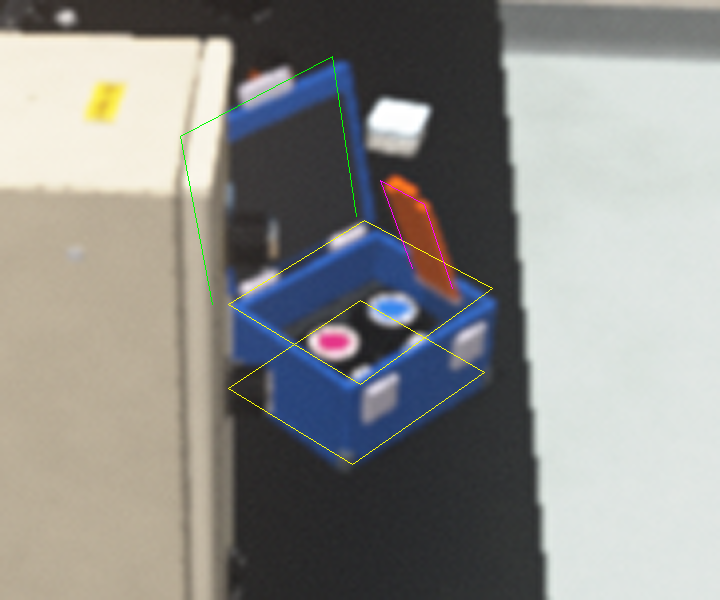

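The side fit is off because the side "case" and "lid_hinge" points were outliers. I'll pick the corners from clean enlargements instead.

Run:
```python
import cv2
for n,x,y in [("scene",290,205),("side",280,145)]:
    im=cv2.imread(f"pics/{n}0.png")[y:y+120,x:x+120]
    b=cv2.resize(im,None,fx=5,fy=5,interpolation=cv2.INTER_CUBIC)
    for k in range(0,120,10):
        cv2.putText(b,str(x+k),(k*5,8),0,.3,(255,255,255),1);cv2.putText(b,str(y+k),(0,k*5+4),0,.3,(255,255,255),1)
        b[:,k*5]=b[:,k*5]//2+60; b[k*5]=b[k*5]//2+60
    cv2.imwrite(f"pics/{n}_z.png",b)
```

```text
(no output)
```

View pics/scene_z.png

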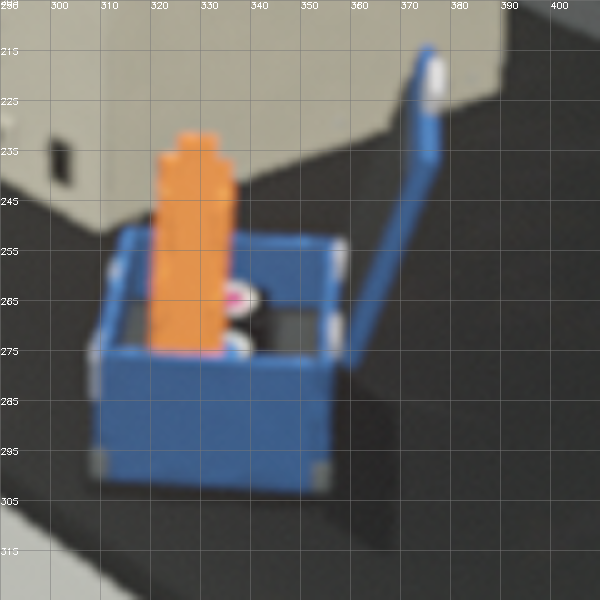

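View pics/side_z.png

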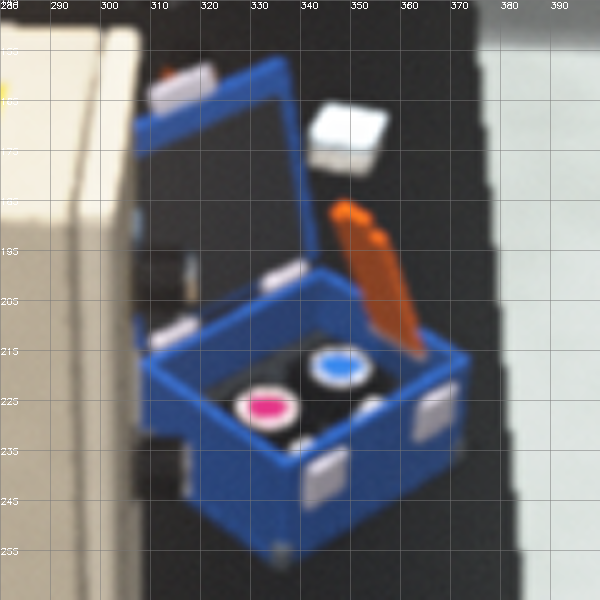

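```bash
cat > fit.py <<'E'
from h import *
def model(x):
    l,f=x[3],x[4]
    P=lambda u,v,y:toW(x,[.05-u*np.cos(l)+v*np.sin(l),y,.062+u*np.sin(l)+v*np.cos(l)])
    F=lambda u,dx,w=0:toW(x,[-.012+dx,-.051+u*np.cos(f)-w*np.sin(f),.055+u*np.sin(f)+w*np.cos(f)])
    d={}
    for a,sx in (("F",-1),("B",1)):
        for b,sy in (("R",-1),("L",1)):
            d["r"+a+b]=toW(x,[.05*sx,.06*sy,.062]);d["b"+a+b]=toW(x,[.05*sx,.06*sy,0])
    d["lR"]=P(.106,.006,-.063);d["lL"]=P(.106,.006,.063)
    d["fF"]=F(.088,-.016);d["fB"]=F(.088,.016)
    return d
M={"scene":dict(rFR=(309,275),rBR=(356.4,277.4),rBL=(358,252.6),rFL=(315,251),bFR=(309.4,301),bBR=(356,303.6),lR=(376,237),lL=(375.6,214),fF=(322,236),fB=(337.4,237)),
"side":dict(rFR=(373.6,216.6),rBR=(344.4,198.6),rBL=(308.6,217.4),rFL=(337,237.6),bFL=(336,258.6),bFR=(372.4,236),lR=(337,157.5),fB=(346.6,187.5),fF=(357.6,194))}
def run(M):
    def r(p):
        P=model(p);return np.concatenate([(proj(n,P[k])[0]-M[n][k]) for n in M for k in M[n]])
    return least_squares(r,[.465,-.285,-.7,1.8,1.5],loss="soft_l1")
if __name__=="__main__":
    for n,MM in (("both",M),("scene",{"scene":M["scene"]}),("side",{"side":M["side"]})):
        s=run(MM);print(n,s.x.round(3),s.fun.round(1))
    s=run(M)
    for k,v in pts(s.x).items(): print(k,v.round(3))
E
python3 fit.py
```

```text
both [ 0.465 -0.283 -0.777  1.86   1.125] [-0.3 -0.  -0.3  0.4 -0.3 -0.1 -0.4 -0.9 -0.9 -0.9 -1.2 -0.6  0.2 -1.
  0.4 -1.3 -0.3 -0.8 -0.7 -1.   0.9 -1.4  0.1 -1.7 -0.8 -1.4  0.6 -0.9
  0.4 -1.  -0.3 -0.3 -0.1 -2.4 -0.9 -0.7 -1.7 -1.2]Traceback (most recent call last):
  File "fit.py", line 21, in <module>
    s=run(MM);print(n,s.x.round(3),s.fun.round(1))
  File "fit.py", line 18, in run
    return least_squares(r,[.465,-.285,-.7,1.8,1.5],loss="soft_l1")
    return func(*args, **kwargs)
    result = trf(vector_fun.fun, vector_fun.jac, x0, f0, J0, lb, ub, ftol, xtol,
                 gtol, max_nfev, x_scale, loss_function, tr_solver,
                 tr_options.copy(), verbose, callback=callback_wrapped)
    return trf_no_bounds(
        fun, jac, x0, f0, J0, ftol, xtol, gtol, max_nfev, x_scale,
        loss_function, tr_solver, tr_options, verbose, callback=callback)
    f_new = fun(x_new)
    self._update_fun()
    ~~~~~~~~~~~~~~~~^^
    self.f = self.fun_wrapped(xp_copy(self.x))
             ~~~~~~~~~~~~~~~~^^^^^^^^^^^^^^^^^
    return np.atleast_1d(self.fun(x))
                         ~~~~~~~~^^^
    return self.f(x, *self.args, **self.kwargs)
           ~~~~~~^^^^^^^^^^^^^^^^^^^^^^^^^^^^^^
  File "fit.py", line 17, in r
    P=model(p);return np.concatenate([(proj(n,P[k])[0]-M[n][k]) for n in M for k in M[n]])
                                       ~~~~^^^^^^^^
  File "h.py", line 5, in proj
    c=cams.calibration(n);X=np.atleast_2d(X);p=X@np.array(c["R"]).T+np.array(c["t"])
ValueError: time passes only in moves, steps and waits
```

```bash
python3 - <<'E'
s=open("h.py").read()
s=s.replace("def proj","C={n:cams.calibration(n) for n in ('scene','side')}\ndef proj").replace("c=cams.calibration(n)","c=C[n]")
open("h.py","w").write(s)
E
python3 fit.py
python3 - <<'E'
from h import *
from scipy.spatial.transform import Rotation as R
p=[.465,-.283,-.777]
def toC(w):
    c,s=np.cos(p[2]),np.sin(p[2]);d=np.array(w)[:2]-p[:2];return np.array([c*d[0]+s*d[1],-s*d[0]+c*d[1]])
for t,uv in dict(cabFront=(309.6,251.6),cabLeft=(286,237),cabRight=(389,223),monbaseL=(438,262),monbaseF=(508,299),monbaseB=(480,246)).items():
    w=ray("scene",uv,0);print(t,w.round(3),toC(w).round(3))
for z in (.2,.25,.3): 
    w=ray("scene",(378,197),z);print("monitor lower-left",z,w.round(3),toC(w).round(3)); 
for uv in ((305,325),(303,150)):
  for z in (0,.1,.3): w=ray("side",uv,z);print("side cab",uv,z,toC(w).round(3))
for n in ["scene"]:
  for t,uv in dict(oil=(451.8,331.2),cov=(426.3,348.1),clean=(248,249.5)).items(): print(t,toC(ray(n,uv,0)).round(3))
o=arm.get_obs();m=R.from_quat(o["ee_rot"]).as_matrix();print(m.round(3));print(o["time"],o["q"].round(3))
E
```

```text
both [ 0.465 -0.283 -0.777  1.86   1.125] [-0.3 -0.  -0.3  0.4 -0.3 -0.1 -0.4 -0.9 -0.9 -0.9 -1.2 -0.6  0.2 -1.
  0.4 -1.3 -0.3 -0.8 -0.7 -1.   0.9 -1.4  0.1 -1.7 -0.8 -1.4  0.6 -0.9
  0.4 -1.  -0.3 -0.3 -0.1 -2.4 -0.9 -0.7 -1.7 -1.2]
scene [ 0.464 -0.285 -0.773  1.846  1.24 ] [ 0.3  0.7  0.4  1.   0.1  0.4 -0.  -0.3 -0.3 -0.2 -0.6  0.   0.3 -0.7
  0.2 -1.1 -0.1 -0.  -0.4 -0.2]
side [ 0.464 -0.278 -0.78   1.86   1.153] [ 1.1  0.   0.2 -0.5 -1.  -0.1  0.4  0.6  0.3  0.5 -0.2  1.1  0.1 -1.3
 -0.1 -0.3 -0.9 -0.7]
case [ 0.465 -0.283  0.   ]
lid_hinge [ 0.5   -0.318  0.062]
lid_push [ 0.523 -0.34   0.136]
flap_hinge [ 0.42  -0.311  0.055]
flap_push [ 0.438 -0.292  0.109]
cabFront [ 0.535 -0.105  0.   ] [-0.075  0.176]
cabLeft [0.539 0.005 0.   ] [-0.149  0.257]
cabRight [ 0.836 -0.097  0.   ] [0.134 0.393]
monbaseL [ 0.754 -0.346  0.   ] [0.25  0.158]
monbaseF [ 0.737 -0.556  0.   ] [ 0.385 -0.004]
monbaseB [ 0.918 -0.355  0.   ] [0.374 0.267]
monitor lower-left 0.2 [ 0.57  -0.301  0.2  ] [0.087 0.061]
monitor lower-left 0.25 [ 0.471 -0.396  0.25 ] [ 0.083 -0.077]
monitor lower-left 0.3 [ 0.371 -0.491  0.3  ] [ 0.079 -0.214]
side cab (305, 325) 0 [-0.15  0.24]
side cab (305, 325) 0.1 [-0.212  0.292]
side cab (305, 325) 0.3 [-0.335  0.396]
side cab (303, 150) 0 [ 0.387 -0.212]
side cab (303, 150) 0.1 [ 0.245 -0.092]
side cab (303, 150) 0.3 [-0.039  0.147]
oil [ 0.244 -0.142]
cov [ 0.189 -0.204]
clean [-0.235  0.168]
[[ 0.95   0.     0.313]
 [-0.313  0.     0.95 ]
 [ 0.    -1.     0.   ]]
1.1 [ 1.074  0.527  1.433 -0.     1.181 -0.179]
```

Run:
```python
from h import *
from scipy.spatial.transform import Rotation as R
o=arm.get_obs();m=R.from_quat(o["ee_rot"]).as_matrix()
p=[.465,-.283,-.777]
g=toW(p,[-.012,-.08,.22])
for w in ([.30,.42,.24],[.37,.25,.24],[.42,.10,.24],[.43,-.05,.24],[.42,-.20,.23],g): print(np.round(w,3),(m.T@(np.array(w)-o["eef_pos"])).round(3))
for uv in ((305,370),(270,330)):
  for z in (.2,.3,.4): print("eyep",uv,z,ray("side",uv,z).round(3))
for uv in((605,300),(378,197)):
  for z in (.05,.1): print("mon",ray("scene",uv,z).round(3))
```

```text
[0.3  0.42 0.24] [ 0.153 -0.017 -0.132]
[0.37 0.25 0.24] [ 0.273 -0.017 -0.272]
[0.42 0.1  0.24] [ 0.368 -0.017 -0.398]
[ 0.43 -0.05  0.24] [ 0.424 -0.017 -0.538]
[ 0.42 -0.2   0.23] [ 0.462 -0.007 -0.683]
[ 0.4   -0.332  0.22 ] [ 0.484  0.003 -0.814]
eyep (305, 370) 0.2 [0.505 0.224 0.2  ]
eyep (305, 370) 0.3 [0.499 0.289 0.3  ]
eyep (305, 370) 0.4 [0.493 0.354 0.4  ]
eyep (270, 330) 0.2 [0.557 0.166 0.2  ]
eyep (270, 330) 0.3 [0.54  0.244 0.3  ]
eyep (270, 330) 0.4 [0.523 0.321 0.4  ]
mon [ 0.811 -0.721  0.05 ]
mon [ 0.717 -0.751  0.1  ]
mon [ 0.867 -0.016  0.05 ]
mon [ 0.768 -0.111  0.1  ]
```

Request:
{"api": "move_arm", "payload": {
  "grip": [0, 0, 0, 0, 0, 0, 0, 0, 0, 0, 0, 0],
  "translation": [
    [0.04, -0.01, -0.033],
    [0.08, -0.017, -0.066],
    [0.12, -0.017, -0.1],
    [0.153, -0.017, -0.132],
    [0.176, -0.017, -0.17],
    [0.2, -0.017, -0.207],
    [0.222, -0.017, -0.244],
    [0.245, -0.017, -0.281],
    [0.27, -0.017, -0.312],
    [0.292, -0.017, -0.344],
    [0.316, -0.017, -0.376],
    [0.339, -0.017, -0.407]
  ],
  "twist": [0, 0, 0, 0, 0, 0, 0, 0, 0, 0, 0, 0]
}}

```text
time: 2.3
eef_pos: [0.3907, 0.0991, 0.2399]
ee_rot: [-0.698, 0.112, -0.113, 0.698]
wrist_force: [0.9, 0.7, -0.4]
finger_gap: 0.034
```

Request:
{"api": "move_arm", "payload": {
  "grip": [0, 0, 0, 0, 0, 0, 0, 0, 0, 0, 0, 0],
  "translation": [
    [0.028, 0, -0.043],
    [0.056, 0, -0.086],
    [0.084, 0, -0.129],
    [0.094, 0, -0.166],
    [0.103, 0, -0.203],
    [0.112, 0, -0.24],
    [0.121, 0, -0.275],
    [0.127, 0, -0.308],
    [0.132, 0, -0.341],
    [0.138, 0.01, -0.374],
    [0.143, 0.02, -0.407],
    [0.143, 0.02, -0.407]
  ],
  "twist": [0, 0, 0, 0.06, 0.12, 0.18, 0.24, 0.3, 0.36, 0.42, 0.459, 0.459]
}}

```text
time: 3.5
eef_pos: [0.3984, -0.3363, 0.2191]
ee_rot: [0.654, -0.269, 0.27, -0.653]
wrist_force: [-0.3, -0.8, 0.5]
finger_gap: 0.002
```

```bash
cat >> h.py <<'E'
CASE=[.465,-.283,-.777]
def tcp():
    from scipy.spatial.transform import Rotation as R
    o=arm.get_obs();m=R.from_quat(o["ee_rot"]).as_matrix()
    c,s=np.cos(CASE[2]),np.sin(CASE[2]);d=o["eef_pos"]-np.array([CASE[0],CASE[1],0])
    L=np.array([c*d[0]+s*d[1],-s*d[0]+c*d[1],d[2]])
    print("t",o["time"],"caseTCP",L.round(4),"yawx",np.arctan2(m[1,0],m[0,0]).round(3),"F",np.round(o["wrist_force"],2),"q",np.round(o["q"],2));return o
def snap(n,tag,x,y,w=120,k=5):
    im=cams.capture(n)[:,:,::-1];b=cv2.resize(im[y:y+w,x:x+w],None,fx=k,fy=k,interpolation=cv2.INTER_CUBIC);cv2.imwrite(f"pics/{tag}.png",b)
E
python3 - <<'E'
from h import *
tcp();im=cams.capture("wrist");cv2.imwrite("pics/w1.png",im[:,:,::-1])
snap("scene","s1",270,175)
E
```

```text
t 3.5 caseTCP [-0.0101 -0.0847  0.2191] yawx -0.782 F [-0.35 -0.75  0.51] q [-0.92  0.39  1.7  -0.    1.05 -1.7 ]
```

View pics/w1.png

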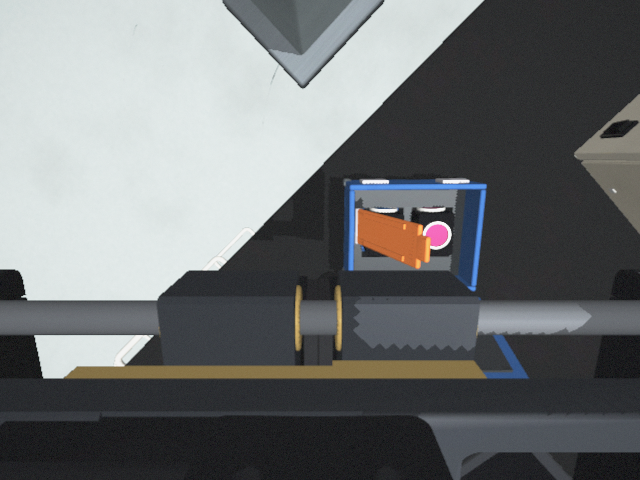

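View pics/s1.png

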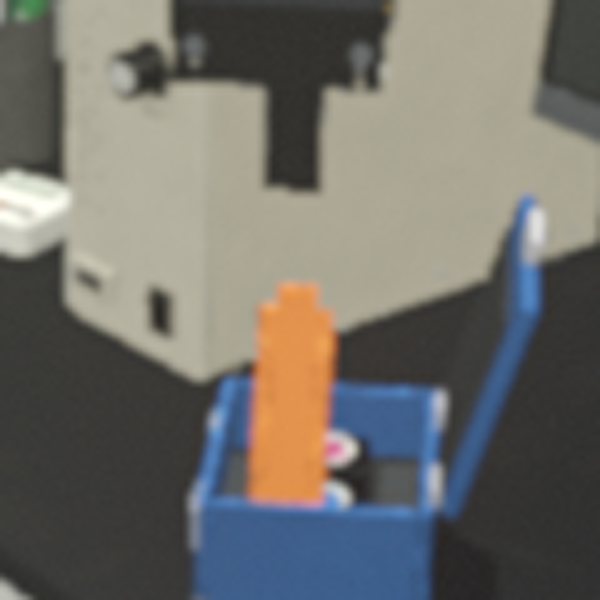

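The wrist view shows rim corners at (346,183) and (486,186), the flap base at (357,226) and its free edge near (420,246). I'll check these against the fit.

Run:
```python
from h import *
from fit import model
from scipy.spatial.transform import Rotation as R
o=arm.get_obs();m=R.from_quat(o["ee_rot"]).as_matrix();c=cams.calibration("wrist");H=np.array(c["hand_eye"])
def pw(X):
    t=m.T@(np.array(X)-o["eef_pos"]);k=np.linalg.inv(H)@np.r_[t,1];return np.array([c["fx"]*k[0]/k[2]+c["cx"],c["fy"]*k[1]/k[2]+c["cy"]]).round(1)
for f in (1.1,1.2,1.3):
    d=model([*CASE,1.86,f]);print(f,{k:pw(d[k]).tolist() for k in("rFR","rFL","fF","fB")})
```

```text
1.1 {'rFR': [342.2, 190.0], 'rFL': [479.2, 189.7], 'fF': [418.6, 230.6], 'fB': [415.7, 274.2]}
1.2 {'rFR': [342.2, 190.0], 'rFL': [479.2, 189.7], 'fF': [408.3, 231.6], 'fB': [405.7, 275.8]}
1.3 {'rFR': [342.2, 190.0], 'rFL': [479.2, 189.7], 'fF': [397.1, 232.5], 'fB': [394.8, 277.1]}
```

Request:
{"api": "move_arm", "payload": {
  "grip": [0, 0, 0, 0, 0, 0, 0, 0, 0, 0, 0, 0],
  "translation": [
    [-0.002, 0.035, 0],
    [-0.004, 0.07, 0],
    [-0.004, 0.098, 0],
    [-0.004, 0.098, 0.015],
    [-0.004, 0.098, 0.03],
    [-0.004, 0.098, 0.045],
    [-0.004, 0.101, 0.052],
    [-0.004, 0.104, 0.058],
    [-0.004, 0.108, 0.0635],
    [-0.004, 0.112, 0.069],
    [-0.004, 0.1175, 0.074],
    [-0.004, 0.123, 0.078]
  ],
  "twist": [0, 0, 0, 0, 0, 0, 0, 0, 0, 0, 0, 0]
}}

```text
time: 4.8
eef_pos: [0.4507, -0.2738, 0.0961]
ee_rot: [-0.653, 0.269, -0.269, 0.655]
wrist_force: [-0.8, -0.4, 0.2]
finger_gap: 0.0
```

Run:
```python
from h import *
tcp();snap("scene","s2",290,205)
```

```text
t 4.8 caseTCP [-0.0167 -0.0035  0.0961] yawx -0.78 F [-0.8  -0.36  0.22] q [-0.76  0.59  1.79  0.    0.77 -1.55]
```

View pics/s2.png

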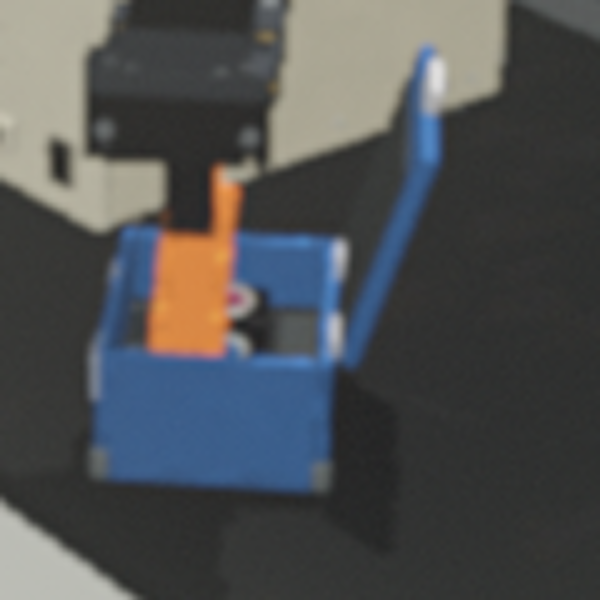

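Request:
{"api": "move_arm", "payload": {
  "grip": [0, 0, 0, 0, 0, 0, 0, 0, 0, 0],
  "translation": [
    [0, 0.006, 0.002],
    [0, 0.012, 0.004],
    [0, 0.018, 0.006],
    [0, 0.023, 0.008],
    [0, 0.028, 0.009],
    [0, 0.032, 0.01],
    [0, 0.036, 0.01],
    [0, 0.038, 0.01],
    [0, 0.04, 0.01],
    [0, 0.04, 0.01]
  ],
  "twist": [0, 0, 0, 0, 0, 0, 0, 0, 0, 0]
}}

```text
time: 5.85
eef_pos: [0.4576, -0.2658, 0.0568]
ee_rot: [-0.653, 0.269, -0.268, 0.655]
wrist_force: [-1.7, 2.1, 11.5]
finger_gap: 0.008
```

Run:
```python
from h import *
tcp();snap("scene","s3",290,205);snap("side","d3",280,145)
```

```text
t 5.85 caseTCP [-0.0174  0.0071  0.0568] yawx -0.78 F [-1.66  2.08 11.51] q [-0.74  0.66  1.8   0.    0.68 -1.53]
```

View pics/s3.png

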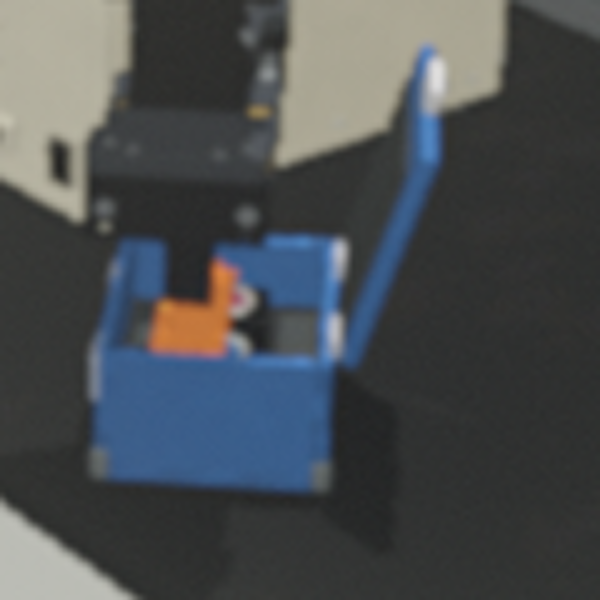

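View pics/d3.png

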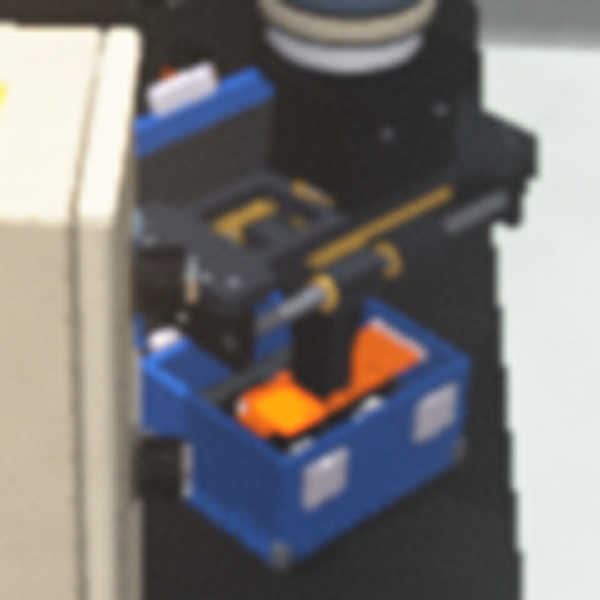

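Force shows 11.5 N at z = 57 mm, which is the flap's flat-top height, and both views show it lying flat. Next I retract and move over behind the lid.

Request:
{"api": "move_arm", "payload": {
  "grip": [0, 0, 0, 0, 0, 0, 0, 0, 0, 0],
  "translation": [
    [0, -0.04, 0],
    [0, -0.085, 0],
    [0, -0.13, -0.002],
    [0, -0.175, -0.004],
    [0, -0.183, -0.004],
    [0.037, -0.183, -0.004],
    [0.074, -0.183, -0.004],
    [0.111, -0.183, -0.004],
    [0.143, -0.183, -0.004],
    [0.143, -0.183, -0.004]
  ],
  "twist": [0, 0, 0, 0, 0, 0, 0, 0, 0, 0]
}}

```text
time: 6.95
eef_pos: [0.5585, -0.3726, 0.2378]
ee_rot: [-0.653, 0.269, -0.269, 0.654]
wrist_force: [-0.4, 0.3, 0.5]
finger_gap: 0.004
```

Run:
```python
from h import *
tcp();snap("scene","s4",290,175,150,4);snap("side","d4",280,145)
```

```text
t 6.95 caseTCP [0.1295 0.0017 0.2378] yawx -0.781 F [-0.37  0.29  0.55] q [-0.76  0.58  1.29  0.    1.27 -1.55]
```

View pics/s4.png

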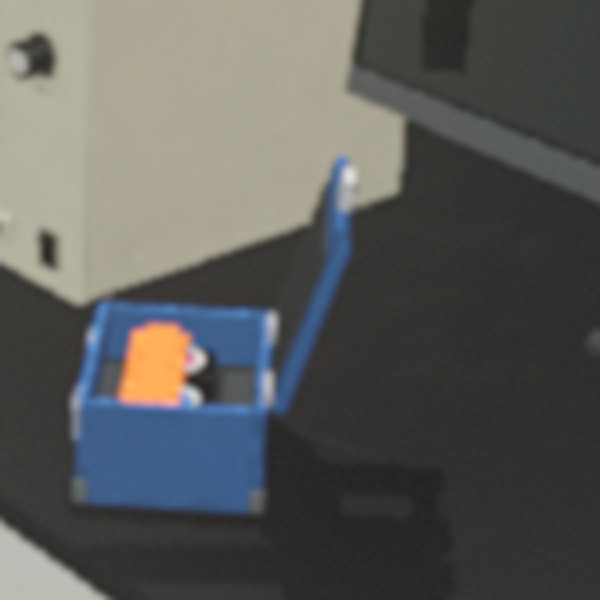

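View pics/d4.png

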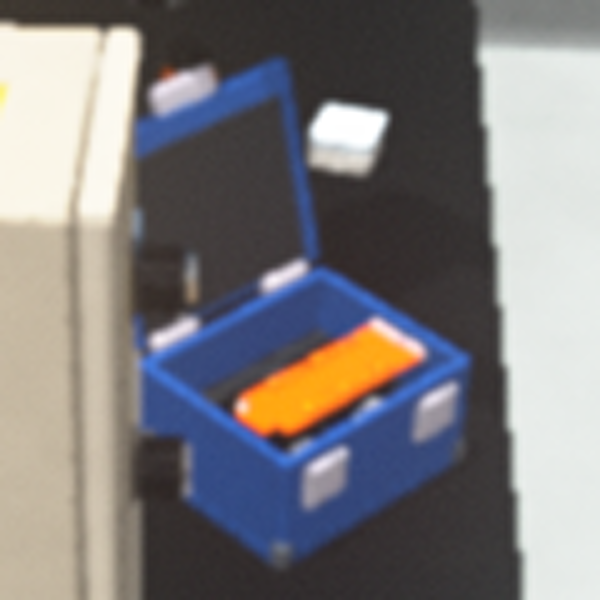

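Run:
```python
from h import *
for f in (0,.1,.2):
    X=toW(CASE,[-.012,-.051+.097*np.cos(f)-.002*np.sin(f),.055+.097*np.sin(f)+.002])
    print(f,proj("scene",X).round(1),proj("side",X).round(1))
```

```text
0 [[330.7 255.7]] [[330.1 227.7]]
0.1 [[330.8 252. ]] [[330.5 224.2]]
0.2 [[330.8 248.6]] [[331.1 220.5]]
```

Flap angle is about 0 (tab seen at scene (330,255.5); the model gives 255.7 for 0). I'll descend behind the lid and push it upright.

Request:
{"api": "move_arm", "payload": {
  "grip": [0, 0, 0, 0, 0, 0, 0, 0, 0, 0, 0, 0],
  "translation": [
    [0, 0.035, 0],
    [0, 0.07, 0],
    [0, 0.1, 0],
    [0, 0.103, 0],
    [-0.01, 0.103, 0],
    [-0.02, 0.103, 0],
    [-0.027, 0.103, 0],
    [-0.034, 0.103, 0],
    [-0.041, 0.103, 0],
    [-0.048, 0.103, 0],
    [-0.055, 0.103, 0],
    [-0.062, 0.103, 0]
  ],
  "twist": [0, 0, 0, 0, 0, 0, 0, 0, 0, 0, 0, 0]
}}

```text
time: 8.25
eef_pos: [0.5114, -0.3251, 0.1353]
ee_rot: [-0.653, 0.27, -0.268, 0.655]
wrist_force: [0.9, -2.2, 2.1]
finger_gap: 0.008
```

Run:
```python
from h import *
tcp();snap("scene","s5",290,175,150,4)
for l in (1.57,1.4,1.2,1.,.8,.6,.4,.2,0.):
    u=.075;x=.047-u*np.cos(l)+.01*np.sin(l)+.0095;z=.062+u*np.sin(l)+.01*np.cos(l);print(l,round(x,4),round(z,4))
```

```text
t 8.25 caseTCP [0.0626 0.0025 0.1353] yawx -0.78 F [ 0.91 -2.2   2.14] q [-0.75  0.61  1.56  0.    0.98 -1.54]
1.57 0.0664 0.137
1.4 0.0536 0.1376
1.2 0.0386 0.1355
1.0 0.0244 0.1305
0.8 0.0114 0.1228
0.6 0.0002 0.1126
0.4 -0.0087 0.1004
0.2 -0.015 0.0867
0.0 -0.0185 0.072
```

View pics/s5.png

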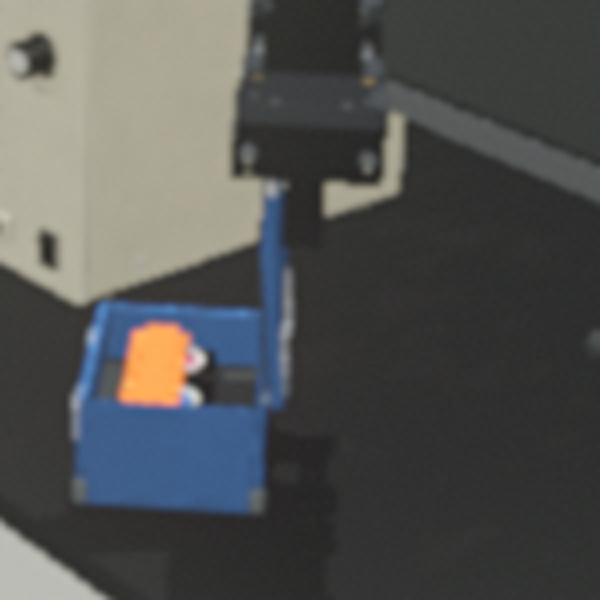

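Request:
{"api": "move_arm", "payload": {
  "grip": [0, 0, 0, 0, 0, 0, 0, 0, 0, 0, 0, 0],
  "translation": [
    [-0.009, -0.002, 0],
    [-0.017, -0.001, 0],
    [-0.024, 0, 0],
    [-0.031, 0.002, 0],
    [-0.038, 0.005, 0],
    [-0.045, 0.008, 0],
    [-0.051, 0.0125, 0],
    [-0.057, 0.017, 0],
    [-0.0625, 0.023, 0],
    [-0.067, 0.0285, 0],
    [-0.071, 0.035, 0],
    [-0.071, 0.035, 0]
  ],
  "twist": [0, 0, 0, 0, 0, 0, 0, 0, 0, 0, 0, 0]
}}

```text
time: 9.5
eef_pos: [0.4582, -0.2723, 0.0994]
ee_rot: [-0.652, 0.272, -0.265, 0.656]
wrist_force: [-0.5, -0.1, -0.6]
finger_gap: 0.003
```

Run:
```python
from h import *
tcp();snap("scene","s6",290,175,150,4)
```

```text
t 9.5 caseTCP [-0.0123  0.0029  0.0994] yawx -0.78 F [-0.48 -0.06 -0.61] q [-0.75  0.59  1.76  0.    0.8  -1.54]
```

View pics/s6.png

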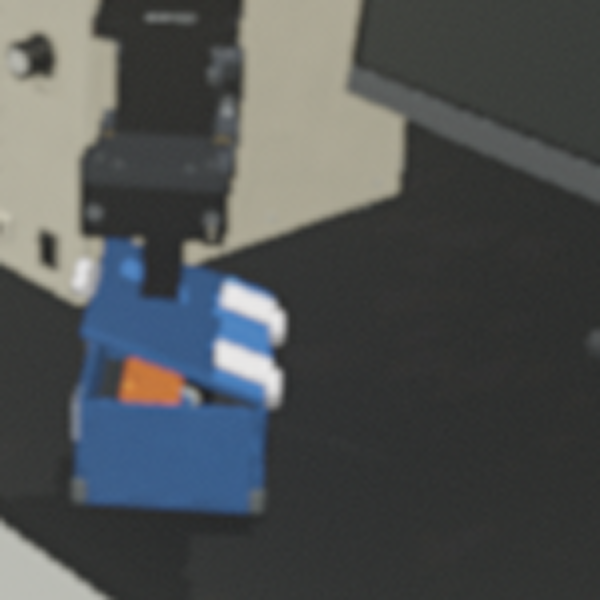

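Request:
{"api": "move_arm", "payload": {
  "grip": [0, 0, 0, 0, 0, 0, 0, 0, 0, 0],
  "translation": [
    [-0.002, 0.005, 0],
    [-0.003, 0.01, 0],
    [-0.004, 0.015, 0],
    [-0.005, 0.019, 0],
    [-0.006, 0.022, 0],
    [-0.006, 0.025, 0],
    [-0.006, 0.027, 0],
    [-0.006, 0.029, 0],
    [-0.006, 0.031, 0],
    [-0.006, 0.031, 0]
  ],
  "twist": [0, 0, 0, 0, 0, 0, 0, 0, 0, 0]
}}

```text
time: 10.55
eef_pos: [0.4541, -0.2681, 0.072]
ee_rot: [-0.652, 0.271, -0.266, 0.656]
wrist_force: [-5.5, 3.5, 25.3]
finger_gap: 0.006
```

Run:
```python
from h import *
tcp()
```

```text
t 10.55 caseTCP [-0.0182  0.003   0.072 ] yawx -0.779 F [-5.47  3.5  25.29] q [-0.75  0.63  1.79  0.    0.72 -1.54]
```

The TCP is at z = 72.0 mm with 25 N up, so the lid is on its stop. Now I lift off.

Request:
{"api": "move_arm", "payload": {
  "grip": [0, 0, 0, 0, 0, 0, 0, 0],
  "translation": [
    [0, -0.01, 0],
    [0, -0.03, 0],
    [0, -0.06, 0],
    [0, -0.1, 0],
    [-0.02, -0.14, 0],
    [-0.04, -0.16, 0],
    [-0.06, -0.16, 0],
    [-0.06, -0.16, 0]
  ],
  "twist": [0, 0, 0, 0, 0, 0, 0, 0]
}}

```text
time: 11.35
eef_pos: [0.4108, -0.2254, 0.2332]
ee_rot: [-0.652, 0.271, -0.265, 0.656]
wrist_force: [0.5, 0.2, -0.5]
finger_gap: 0.01
```

Run:
```python
from h import *
tcp();snap("scene","s7",200,175,300,2);snap("side","d7",280,145)
for l in (0,.06):
  X=[toW(CASE,[.05-.106*np.cos(l)+.01*np.sin(l),y,.062+.106*np.sin(l)+.01*np.cos(l)]) for y in (-.063,.063)]
  print(l,proj("scene",X).round(1).tolist(),proj("side",X).round(1).tolist())
for t in ("oil","coverslips","cleaner","lens_case"): print(t,[(np.round(d["position"],1).tolist(),round(d["p"],2)) for d in cams.landmark_of(t,"scene")[:1]])
```

```text
t 11.35 caseTCP [-0.079   0.0031  0.2332] yawx -0.779 F [ 0.49  0.2  -0.48] q [-0.74  0.31  1.79  0.    1.05 -1.54]
0 [[306.0, 271.3], [312.5, 245.6]] [[377.5, 212.3], [338.5, 235.0]]
0.06 [[306.4, 268.7], [312.9, 243.1]] [[377.6, 210.0], [338.3, 232.5]]
oil [([452.1, 330.9], 0.67)]
coverslips [([423.7, 349.9], 0.76)]
cleaner []
lens_case [([223.9, 231.2], 0.66)]
```

View pics/s7.png

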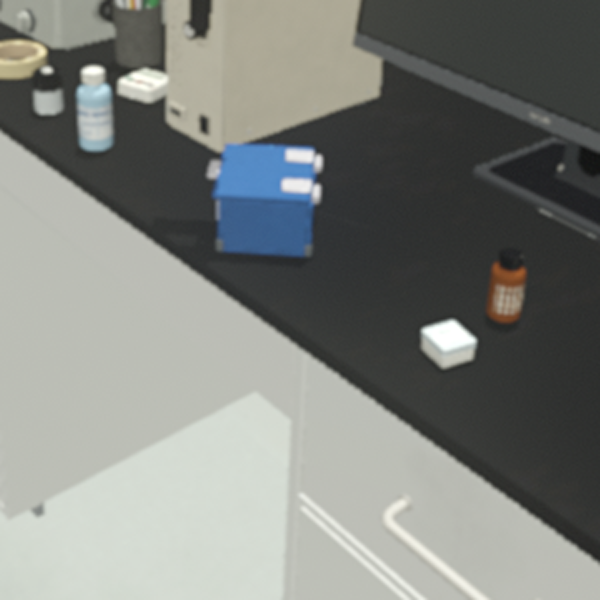

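View pics/d7.png

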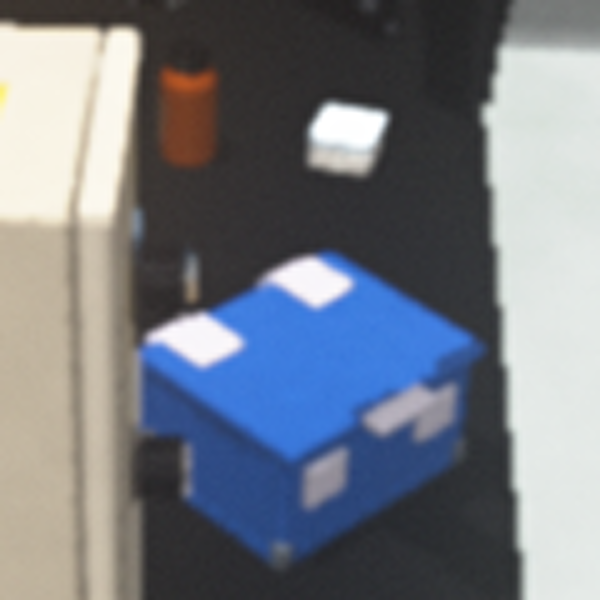

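The lid is shut: its front corner sits at scene (307,272), where the model gives 271.3 for a closed lid. The bystanders are where they were, and the arm is clear of everything.

```bash
python3 -c "
from station import job
print(job.job_done())"
```

```text
the job is handed in; nothing more can be done
None
```

The flap lies flat over the cubes and the lid is shut over it. I pushed both gently with closed fingers, picked nothing up, and handed the job in at about 11.5 s. It reports no verdict.

- **Flap:** the fingertips stopped at 57 mm height with 11.5 N, which is the flap's flat-top height. The camera views afterwards matched an angle of about 0.
- **Lid:** I swung it shut at about 1 rad/s. It ended on its stop at 72.0 mm, the height given for a shut lid, with 25 N. After I lifted off, its front corner matched the closed position to about a pixel.
- **Surroundings:** the oil, coverslips and lens case showed no real movement in the scene camera. The last network check missed the cleaner, but in the picture it stands where it was.
- **Cubes:** the closed lid hides them, so I couldn't check them at the end. They were in their wells when last seen.
- **Disagreements:** the side camera's network points for the case and lid hinge were wrong, so I fitted the case pose from corners I picked by eye. The wrist view differed from that fit by about 5 mm, and I applied roughly half of that as a correction.

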